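Refill the tape dispenser

TASK

Refill the tape dispenser with the rolls waiting in the cardboard tray: first stand every roll on edge in the wooden loading rack in the order red, yellow, blue, green in slots 1, 2, 3, 4 (the slot of a colour that is missing stays empty), then take the spindle out of the dispenser, run it through all the rolls and lift them off the rack together as one stack. Lay the loaded spindle back in the notches of the dispenser with the rolls hanging inside, then push the drop-down door up and shut until it seats on its catch. Leave the tub, the carton and the helmet where they are.

Things in the scene. Friction and masses are not known exactly. Their poses are not given: they have to be found in the camera images.
- roll_red: red roll of plastic tape, 72 mm diameter, 24 mm wide, round bore 40 mm, about 60 g; origin at its centre, y axis along the bore (bore level when it stands on edge). It is best gripped from above across its 24 mm width. May be absent.
- roll_yellow: yellow roll of plastic tape, 72 mm diameter, 24 mm wide, round bore 40 mm, about 60 g; origin at its centre, y axis along the bore (bore level when it stands on edge). It is best gripped from above across its 24 mm width. May be absent.
- roll_blue: blue roll of plastic tape, 72 mm diameter, 24 mm wide, round bore 40 mm, about 60 g; origin at its centre, y axis along the bore (bore level when it stands on edge). It is best gripped from above across its 24 mm width. May be absent.
- roll_green: green roll of plastic tape, 72 mm diameter, 24 mm wide, round bore 40 mm, about 60 g; origin at its centre, y axis along the bore (bore level when it stands on edge). It is best gripped from above across its 24 mm width. May be absent.
- tray: cardboard tray, loose on the bench, 0.8 kg, 92 x 194 mm, origin at the centre of its underside. The rolls stand in it on edge at the start, bores along its y axis, any colour order, in 30 mm wide pockets at y = -75, -25, 25, 75 mm; a roll's centre is then 40 mm and its top 76 mm up. Walls 34 mm, dividers between the pockets 44 mm high, leaving the middle 40 mm (x) free.
- rack: wooden loading rack, loose on the bench, 1 kg, 92 (x) x 182 mm (y), origin at the centre of its underside. Pockets 30 mm wide at y = +69 (slot 1), +23, -23, -69 mm (slot 4), numbered by 1 to 4 black dots on the inner front (-x) kerb and the back wall. Floor 8 mm, walls 38 mm, dividers 50 mm high; the middle 40 mm (x) of the dividers is open for fingers and for a spindle to run through along y.
- slot1 (a point): centre of a roll standing in slot 1 of the rack (red), 43 mm above the rack's underside; its y axis is the bore's axis
- slot2 (a point): centre of a roll standing in slot 2 of the rack (yellow), 43 mm above the rack's underside; its y axis is the bore's axis
- slot3 (a point): centre of a roll standing in slot 3 of the rack (blue), 43 mm above the rack's underside; its y axis is the bore's axis
- slot4 (a point): centre of a roll standing in slot 4 of the rack (green), 43 mm above the rack's underside; its y axis is the bore's axis
- spindle: aluminium spindle, 295 mm long, 0.16 kg. Origin at the middle of its black handle, a block 24 (x) x 50 (y) x 30 (z) mm; the rod, 16 mm thick, runs along -y: 48 mm collar at y = -41 to -45, 24 mm ring at y = -230 to -234, 24 mm end piece from y = -250 tapering to the tip. Rolls go between collar and ring. At the start it lies in the dispenser's notches; hold it firmly by the handle.
- journal_left (a point): middle of the 16 mm long bare journal between handle and collar, on the spindle's axis (y = -33 mm of the spindle)
- journal_right (a point): middle of the 16 mm long bare journal between ring and end piece, on the spindle's axis (y = -242 mm)
- spindle_tip (a point): the tip of the spindle (y = -270 mm)
- dispenser: grey steel dispenser, fixed, open on top, 100 (x) x 215 (y) x 104 mm high; origin at the centre of its underside, front facing -x. Its side walls (6 mm, at y = +-104.5 mm) have notches open at the top, 20 mm wide, flared to 48 mm at the top edge. The spindle lies in them along y, axis 80 mm above the bench, a journal in each notch, handle outside the +y wall, collar and ring inside the walls.
- seat_left (a point): axis of the spindle in the notch of the +y wall, mid-wall, 80 mm above the bench
- seat_right (a point): axis of the spindle in the notch of the -y wall, mid-wall, 80 mm above the bench
- door (a joint): the dispenser's drop-down front door (blue frame, clear pane, 196 mm wide, 84 high, 6 thick), hinged along its lower edge: 0 shut and upright, positive (rad) as its upper edge leans out to the front. It stays where it is left (1 to 3 N at the upper edge move it); a sprung roller catch resists from 0.15 to 0.07 rad (push with some 10 N), then the door snaps shut and is held at 0.
- door_edge (a point): middle of the door's upper edge, on its outer face
- door_hinge (a point): middle of the door's hinge line, 20 mm above the bench and 47 mm in front of the dispenser's origin
- tub: bystander: black tub with a red lid, 96 mm diameter, 97 mm high; origin at the centre of its underside
- carton: bystander: small carton 90 x 130 x 75 mm high; origin at the centre of its underside
- helmet: bystander: white safety helmet, 236 mm across, 155 mm high; origin at the centre of its underside
Not all that is in view belongs to the job. There is more than one size of the roll_green; the job needs the largest.

How it is judged:
By the outcome, as a careful person would: the job done as asked, in the order asked, and still so for the second after the job is handed in, with the robot touching nothing.
Of roll_red, roll_yellow, roll_blue, roll_green only 2 to 4 are there at a start; the rules pass over those that are not, and their reading is None.
At some moment in a run one of rack, tray may be knocked a few centimetres aside while the robot is not near it.
It also fails if it takes over 210 s, if anything falls off the work surface, if the arm or the gripper's body presses on something with over 40 N, if the wrist force passes 120 N, or if a joint passes its speed limit or range.

ROBOT

A 6-joint arm with a two-finger parallel gripper is mounted at the origin on the work surface. World frame = base frame: x ahead of the robot, y to its left, z up, the work surface at z = 0. Lengths are in m, angles in rad, forces in N, time in s.
With the tool pointing down it reaches from about 0.325 to 0.85 m from the base axis. Payload 4.4 kg.
Tool frame: the origin (TCP) lies at the centre of the arm's flange, where the gripper is bolted on; the fingertips stand 199 mm ahead of it and the grasp point (between the pads) lies 180 mm ahead of it (manip.hold_point_z is the distance from the TCP to the grasp point, in m); z points along the fingers, y is the line along which they close (so a half turn about z gives the same grasp; the last joint's range is limited). The gripper opens to 94 mm and grips with 3 to 60 N. Pads are 16 mm wide; open, the fingers measure 119 mm over their backs; the gripper's body (75 mm by 177 mm) begins 78 mm behind the grasp point.
Start: joints at [-1.331, 0.207, 1.542, -0, 1.393, -0.15], TCP at [0.218, -0.532, 0.405] pointing down, gripper open.
Joint ranges: [-2.73, 2.73], [-0.86, 2.22], [0.23, 2.46], [-1.11, 4.25], [0.08, 2.63], [-2.82, 2.82]. Speed limits (rad/s): [2.79, 2.79, 3.14, 3.14, 3.14, 3.14].

INTERFACE

Orientations are given as a unit quaternion [x, y, z, w].
In Python, from rig import manip gives the robot as it stands.
- The arm moves only by the shell command python3 -m pendant 'ROWS'. ROWS is JSON, a list of rows, each a list of 5 numbers: the gripper command: -1 is fully open, 1 is shut, values between are in proportion, then the shift along the tool's x, y, z in cm, then the turn about the tool's z in units of 10 degrees (1.0 is 10 degrees). In form: [[fingers, dx, dy, dz, twist], ...]. A call has 1 to 8 rows; each row shifts and turns the commanded pose from where the row before left it, along the tool's axes as they then stand; what a row does not reach is not made up. A row lasts 1/8 s, in which the tool goes at most 62.5 mm and 10.7 degrees, less where a joint would pass 70% of its speed; a pose out of reach is approached as far as the arm can. A call is refused whole if a number of a shift passes 6.25 or a number of a turn 1, either way. A call with a gripper value outside its range is refused whole. The fingers move at their own pace and stop on an object; the grip force is fixed at half the most. Time passes only in rows, so rows that do not move let the fingers close. It gives the time, the measured TCP pose, the force, the opening and the grip force at its end, in the units of the state.
- manip.state(): the state, without advancing time (a new reading comes with each control period).
- manip.snapshot(name): name is "side" or "top"; returns a dict with "image" (480x640x3 uint8, red, green, blue), "mtx" (3x3 intrinsics, pixels), "R" (3x3) and "t" (3): a world point X has camera coordinates R X + t. Camera axes: x right, y down, z forward; pixel columns grow to the right and rows downward; lengths in m; the calibration is good to about 2 mm. A picture is of the moment at which its call begins. There is no depth.
- manip.hand_in(): hands the job in; it is judged then, once.
Trained networks look in a picture, given as the dict that the camera call returned (one of the last four; its "shot" number tells which), for a name from the list of things; names that differ only in an ending like _2 or _b are one class to them, and where a whole thing is asked for, a point or a joint stands for the part that bears it (a point fixed in the world has none). Each returns a list of dicts, best first, with "conf" (0 to 1); they miss things now and then, are a little off and sometimes report something else, mostly with a low value. They report only what shows in the picture. A call takes as long as a camera call. They do not tell look-alikes from the thing itself.
- manip.outline_of(picture, name): "mask" (480x640 bool, what is visible of it) and "box" ([left, top, width, height] in pixels, round what is visible of it).
- manip.place_of(picture, name): "at" ([column, row] in pixels: a listed point, or the origin of a listed thing).
The state is a dict: "time": time; "q": joint angles; "joint_velocities": joint speeds; "joint_torque": joint torques, N m; "tcp_pos": TCP position; "ee_rot": TCP orientation; "contact_force": force on the tool from outside, world axes, zero at the start; "torque": the same for the moment, N m; "width": finger opening in m; "finger_force": force on a finger pad.
Only numpy, scipy, OpenCV 4.12 (cv2) and the standard library are available. Lean on these libraries where they do the work, as an engineer would, in place of code of your own. Each camera call takes 0.05 s, during which the arm holds its last target. There are 200 camera calls.

## Working session

There is one attempt and no reset: what is moved stays moved. The work goes in short steps, Python scripts to look and compute and a shell command to move; the robot and the scene stay as the last step left them, time stands still between calls to the robot, and variables do not carry over. Pictures are saved under pics/ and viewed, at most 14 in all, crops included, and the job is handed in when it is done.

```bash
ls; mkdir -p pics; cat > h.py <<'E'
from rig import manip
import numpy as np, cv2
def snap(n,save=None):
    p=manip.snapshot(n)
    if save: cv2.imwrite('pics/'+save,p['image'][:,:,::-1])
    return p
def ray(p,uv):
    K,R,t=map(np.array,(p['mtx'],p['R'],p['t']))
    d=R.T@np.linalg.solve(K,[uv[0],uv[1],1.]); return -R.T@t,d/np.linalg.norm(d)
def atz(p,uv,z):
    c,d=ray(p,uv); return c+d*(z-c[2])/d[2]
def tri(pu):
    A=np.zeros((3,3));b=np.zeros(3);L=[]
    for p,uv in pu:
        c,d=ray(p,uv);M=np.eye(3)-np.outer(d,d);A+=M;b+=M@c;L.append((c,M))
    X=np.linalg.solve(A,b); return X,[round(float(np.linalg.norm(M@(X-c)))*1000,1) for c,M in L]
def proj(p,X):
    c=np.array(p['R'])@np.array(X)+np.array(p['t']); u=np.array(p['mtx'])@c; return u[:2]/u[2]
E
python3 - <<'E'
from h import *
np.set_printoptions(precision=4,suppress=True)
a=snap('side','s0.png');b=snap('top','t0.png')
print({k:v for k,v in manip.state().items()})
for p in(a,b): print(p['mtx'],ray(p,(320,240)))
for n in 'roll_red roll_yellow roll_blue roll_green tray rack slot1 slot2 slot3 slot4 spindle journal_left journal_right spindle_tip dispenser seat_left seat_right door_edge door_hinge tub carton helmet'.split():
    A=manip.place_of(a,n);B=manip.place_of(b,n)
    f=lambda L:[(np.round(x['at'],1).tolist(),round(x['conf'],2)) for x in L[:3]]
    print(n,f(A),f(B), [np.round(q,3).tolist() if hasattr(q,'tolist') else q for q in tri([(a,A[0]['at']),(b,B[0]['at'])])] if A and B else '')
E
```

```text
pics
{'time': 0.1, 'q': array([-1.3315,  0.2073,  1.5428, -0.    ,  1.3935, -0.1505]), 'joint_velocities': array([-0.0019, -0.0017, -0.0021, -0.0021, -0.0002,  0.0019]), 'joint_torque': array([  0.0005, -37.1858, -28.2292,   0.0701,   0.031 ,  -0.    ]), 'tcp_pos': array([ 0.2184, -0.5316,  0.4036]), 'ee_rot': array([ 0.9811,  0.1937, -0.0001, -0.001 ]), 'contact_force': array([0.4038, 0.4013, 0.2135]), 'torque': array([-0.0227, -0.0196,  0.0085]), 'finger_force': 0.0, 'width': 0.09376365306029526}
[[588.8886   0.     313.6009]
 [  0.     588.8886 240.2279]
 [  0.       0.       1.    ]] (array([-0.0166, -1.0235,  1.1225]), array([ 0.3741,  0.6559, -0.6557]))
[[520.4913   0.     323.0758]
 [  0.     520.4913 238.3231]
 [  0.       0.       1.    ]] (array([0.4844, 0.0207, 1.2206]), array([ 0.0358, -0.0007, -0.9994]))
roll_red [([300.5, 189.0], 0.57), ([280.0, 278.7], 0.36)] [([289.2, 183.3], 0.3)] [[0.601, 0.095, 0.201], [32.7, 32.7]]
roll_yellow [] [] 
roll_blue [([357.9, 346.7], 0.74)] [([465.6, 257.0], 0.83), ([124.4, 193.3], 0.37)] [[0.492, -0.311, 0.037], [3.7, 3.7]]
roll_green 
[... 1572 characters left out ...]

seat_left [([311.3, 197.3], 0.72)] [] 
seat_right [([353.4, 237.3], 0.68)] [([338.7, 180.9], 0.75), ([378.5, 277.0], 0.58), ([240.4, 186.4], 0.52)] [[0.658, -0.019, 0.083], [2.0, 2.0]]
door_edge [([301.0, 224.5], 0.64)] [([293.5, 222.8], 0.86)] [[0.557, 0.079, 0.101], [3.5, 3.5]]
door_hinge [([314.1, 237.0], 0.49)] [([288.1, 203.6], 0.87), ([465.1, 244.8], 0.62)] [[0.607, 0.097, 0.021], [3.4, 3.4]]
tub [([380.7, 342.7], 0.67), ([441.7, 337.4], 0.66)] [([484.1, 168.3], 0.98)] [[0.629, -0.327, 0.021], [76.4, 76.4]]
carton [] [([131.8, 293.2], 0.88)] 
helmet [([361.4, 351.5], 0.68), ([263.2, 176.0], 0.66), ([301.9, 226.1], 0.6)] [([122.9, 191.7], 0.67)] [[0.926, 0.707, -1.187], [267.1, 267.1]]
```

View pics/t0.png

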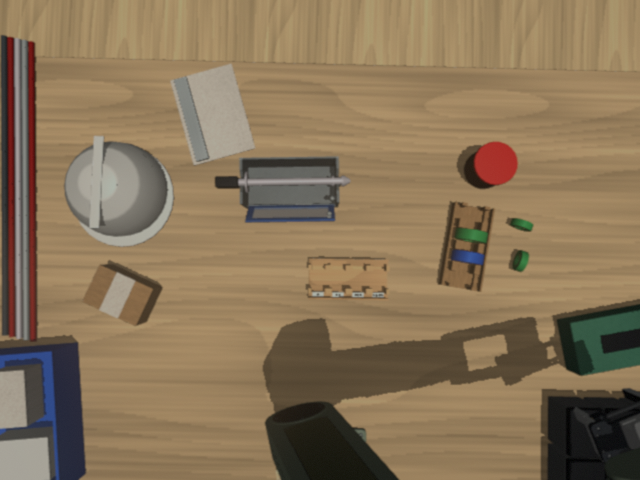

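View pics/s0.png

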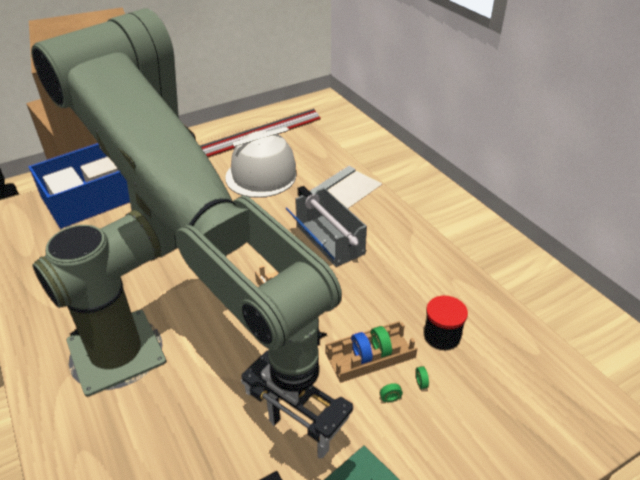

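The top view shows these candidates:
- Green in the tray at (471,235), full size.
- Two small green decoys outside the tray at (521,224) and (520,260).
- One blue roll, at (467,257).

Red and yellow look absent: the other reds are the tub lid at (496,163) and a bar at the left edge. I choose the green in the tray and will check it in a crop.

```bash
python3 - <<'E'
from h import *
np.set_printoptions(precision=4,suppress=True)
b=snap('top'); im=b['image'][:,:,::-1]
A=cv2.resize(im[195:300,435:540],(400,400),interpolation=cv2.INTER_CUBIC);B=cv2.resize(im[230:320,300:400],(400,360),interpolation=cv2.INTER_CUBIC)
B=cv2.copyMakeBorder(B,0,40,0,0,0);cv2.imwrite('pics/c1.png',np.hstack([A,B]))
D=cv2.resize(im[140:240,205:365],(800,500),interpolation=cv2.INTER_CUBIC);cv2.imwrite('pics/c2.png',D)
for n in ['roll_green','roll_blue','rack','tray']:
    for o in manip.outline_of(b,n)[:3]:
        m=o['mask'].astype(np.uint8);c=max(cv2.findContours(m,0,2)[0],key=len);print(n,o['conf'],o['box'],cv2.minAreaRect(c))
E
```

```text
roll_green 0.78 [513.1, 248.2, 13.4, 23.2] ((520.8500366210938, 260.95001220703125), (14.230247497558594, 21.503488540649414), 18.434947967529297)
roll_green 0.56 [453.9, 227.1, 33.0, 19.9] ((470.6352844238281, 235.74114990234375), (33.439674377441406, 15.032514572143555), 4.39870548248291)
roll_green 0.47 [511.1, 218.3, 22.8, 15.4] ((521.3999633789062, 224.29998779296875), (23.084627151489258, 11.067971229553223), 18.43494987487793)
roll_blue 0.92 [449.0, 249.8, 36.0, 12.6] ((467.496337890625, 257.02447509765625), (33.524940490722656, 11.867236137390137), 8.530765533447266)
rack 0.76 [310.3, 256.6, 79.9, 44.2] ((349.0, 279.5), (41.0, 80.0), 90.0)
rack 0.75 [86.9, 265.4, 74.3, 63.0] ((122.47537231445312, 294.4601745605469), (67.76884460449219, 47.73441696166992), 24.567171096801758)
rack 0.41 [214.1, 171.9, 136.3, 17.7] ((282.4208984375, 182.58432006835938), (135.0591583251953, 16.992036819458008), 1.7534048557281494)
tray 0.66 [245.7, 204.0, 87.8, 19.5] ((290.4176940917969, 212.73692321777344), (17.626771926879883, 89.03377532958984), 89.18154907226562)
tray 0.56 [441.1, 203.7, 51.1, 89.5] ((466.74676513671875, 246.15855407714844), (43.978721618652344, 85.48127746582031), 9.29330825805664)
```

View pics/c1.png

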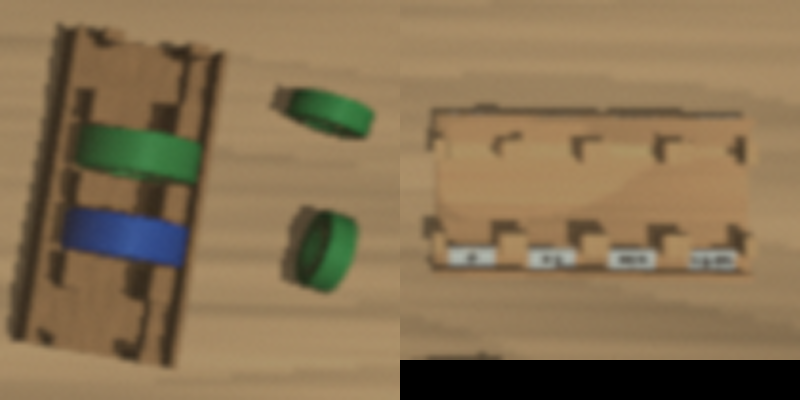

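View pics/c2.png

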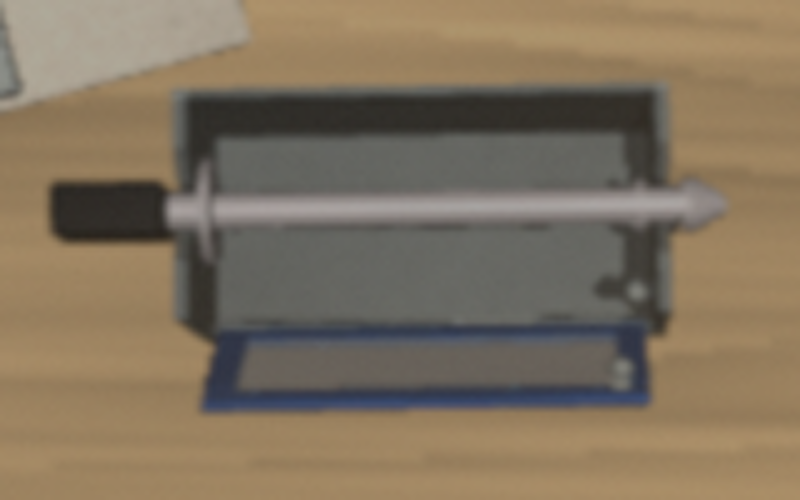

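The crop confirms it. The tray's green roll at (471,235) is full size (33 px, about 72 mm), and the two outside it are smaller decoys. Tray slots 1 and 4 are empty, so only blue and green are present. The rack's labels run from 1 to 4, left to right (+y to −y), on the −x side, and the door stands partly open.

```bash
cat >> h.py <<'E'
def go(xyz,psi=None):
    """grasp point target (tool down) -> shift in final tool frame (cm), twist (10deg)"""
    s=manip.state(); p=np.array(s['tcp_pos']); q=s['ee_rot']; ps=np.degrees(2*np.arctan2(q[1],q[0]))
    psi=ps if psi is None else psi
    d=np.array(xyz)+[0,0,manip.hold_point_z]-p; a=np.radians(psi)
    return 'psi %.1f twist %.2f  shift cm %s'%(ps,((ps-psi+180)%360-180)/10,np.round(100*np.array([d[0]*np.cos(a)+d[1]*np.sin(a),d[0]*np.sin(a)-d[1]*np.cos(a),-d[2]]),2))
E
python3 - <<'E'
from h import *
np.set_printoptions(precision=4,suppress=True)
a=snap('side');b=snap('top')
G=[];
for n,near in [('roll_green',(470,235)),('roll_blue',(467,257))]:
    o=min(manip.outline_of(b,n),key=lambda o:np.hypot(o['box'][0]+o['box'][2]/2-near[0],o['box'][1]+o['box'][3]/2-near[1]))
    m=o['mask'];ys,xs=np.nonzero(m);c=(xs.mean(),ys.mean());print(n,c,m.sum(),[atz(b,c,z) for z in(.05,.065)])
    # top silhouette in side view
    for P in manip.place_of(a,n)[:3]: X,e=tri([(a,P['at']),(b,manip.place_of(b,n)[0]['at'])]);print('  tri',X,e)
for n,c in [('rackL',(307.5,277)),('rackR',(387.5,278)),('rackF',(347.5,298)),('rackB',(347.5,257)),('trayC',(467,246.5)),('doorL',(246,221.7)),('doorR',(334.8,220.8)),('hL',(249,206)),('hR',(334.5,205)),('dispTL',(240,158)),('dispTR',(338.5,157)),('rodL',(250,182)),('rodR',(340,179.8)),('handle',(227,182))]:
    print(n,atz(b,c,.038 if 'r' == n[0] and n[3]=='k' else .034 if 'tray' in n else .09 if 'door' in n else .02 if n[0]=='h' and len(n)==2 else .104 if 'disp' in n else .08))
print(go([.5,-.31,.2],82))
E
```

```text
roll_green (np.float64(471.18918918918916), np.float64(235.2997542997543)) 407 [array([ 0.5443, -0.3209,  0.05  ]), array([ 0.5435, -0.3165,  0.065 ])]
  tri [ 0.5507 -0.3653 -0.1204] [0.7, 0.7]
  tri [ 0.5878 -0.3775 -0.072 ] [45.7, 45.7]
  tri [ 0.5424 -0.3193  0.0387] [1.1, 1.1]
roll_blue (np.float64(467.6265664160401), np.float64(256.97243107769424)) 399 [array([ 0.4953, -0.3133,  0.05  ]), array([ 0.4951, -0.309 ,  0.065 ])]
  tri [ 0.4918 -0.3112  0.0373] [1.5, 1.5]
rackL [0.4423 0.0464 0.038 ]
rackR [ 0.4438 -0.1351  0.038 ]
rackF [ 0.3968 -0.0452  0.038 ]
rackB [ 0.4895 -0.0434  0.038 ]
trayC [ 0.5193 -0.3162  0.034 ]
doorL [0.5613 0.1816 0.09  ]
doorR [ 0.5675 -0.0114  0.09  ]
hL [0.6026 0.1857 0.02  ]
hR [ 0.6092 -0.0119  0.02  ]
dispTL [0.6978 0.1963 0.104 ]
dispTR [ 0.7047 -0.0162  0.104 ]
rodL [0.6497 0.1766 0.08  ]
rodR [ 0.659  -0.0213  0.08  ]
handle [0.6486 0.2272 0.08  ]
psi 22.3 twist -5.97  shift cm [25.89 24.79  2.43]
```

Measurements are consistent: the rolls are 50 mm apart, their centres are near 38 mm high, and the rack is 181 mm long. I'll take blue first.

```bash
python3 -m pendant '[[0.2,0,0,0,-1],[0.2,0,0,0,-1],[0.2,0,0,0,-1],[0.2,0,0,0,-1],[0.2,0,0,0,-1],[0.2,0,0,0,-1]]' 
python3 -c "
from h import *
print(go([.4945,-.312,.15],82))"
```

```text
time: 3.8
tcp_pos: [0.2185, -0.5319, 0.4047]
ee_rot: [0.751, 0.66, -0.0, 0.0]
contact_force: [0.4, -0.0, 0.1]
width: 0.0391
finger_force: 0.0
psi 82.7 twist 0.07  shift cm [25.62 24.27  7.43]
```

```bash
python3 -m pendant '[[0.2,3.7,3.5,1.0,0],[0.2,3.7,3.5,1.0,0],[0.2,3.7,3.5,1.0,0],[0.2,3.7,3.5,1.0,0],[0.2,3.7,3.5,1.0,0],[0.2,3.7,3.5,1.0,0],[0.2,3.4,3.3,1.0,0],[0.2,0,0,0,0]]' 
python3 - <<'E'
from h import *
s=snap('side','s1.png')
print(go([.4945,-.312,.062],82))
for n in ('roll_blue','roll_green'):
    for P in manip.place_of(s,n)[:3]: print(n,P, atz(s,P['at'],.04))
cv2.imwrite('pics/s1c.png',cv2.resize(s['image'][260:440,260:460,::-1],(660,594)))
E
```

```text
time: 4.8
tcp_pos: [0.4951, -0.3082, 0.3336]
ee_rot: [0.751, 0.66, 0.0, -0.001]
contact_force: [-0.1, 0.6, 0.6]
width: 0.0374
finger_force: 0.0
psi 82.5 twist 0.05  shift cm [-0.24  0.07  9.17]
roll_blue {'at': [360.7, 345.6], 'conf': 0.88} [ 0.49434893 -0.31209536  0.04      ]
roll_blue {'at': [309.5, 198.8], 'conf': 0.38} [0.6697629  0.24147954 0.04      ]
roll_green {'at': [387.3, 391.6], 'conf': 0.55} [ 0.4750759  -0.44632834  0.04      ]
roll_green {'at': [425.6, 375.6], 'conf': 0.52} [ 0.57187882 -0.45482509  0.04      ]
```

View pics/s1c.png

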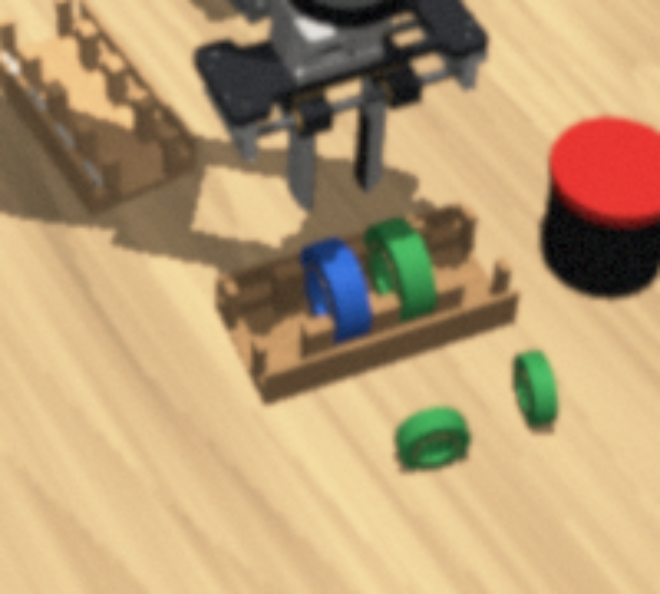

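Side crop: the open fingers hang above blue (about (361,346) full-frame), green is beside it and the decoys are in front. Both views agree on blue's position, so I descend, grip and lift.

```bash
python3 -m pendant '[[0.2,-0.25,0.1,3,0],[0.2,0,0,3,0],[0.2,0,0,2,0],[0.2,0,0,1.2,0],[1,0,0,0,0],[1,0,0,0,0],[1,0,0,0,0],[1,0,0,0,0]]'; python3 -m pendant '[[1,0,0,-2,0],[1,0,0,-4,0],[1,0,0,-4,0],[1,0,0,0,0]]'
python3 -c "
from h import *
print(go([.443,-.0675,.17],0))"
```

```text
time: 5.95
tcp_pos: [0.4944, -0.3133, 0.2434]
ee_rot: [0.753, 0.658, 0.0, 0.001]
contact_force: [-0.1, 0.4, 0.7]
width: 0.0241
finger_force: 30.0
time: 6.45
tcp_pos: [0.4954, -0.314, 0.3472]
ee_rot: [0.753, 0.658, 0.001, 0.005]
contact_force: [0.2, -0.4, -1.4]
width: 0.0236
finger_force: 30.0
psi 82.4 twist 8.24  shift cm [ -5.24 -24.65  -0.32]
```

```bash
python3 -m pendant '[[1,0,0,0,1],[1,0,0,0,1],[1,0,0,0,1],[1,0,0,0,1],[1,0,0,0,1],[1,0,0,0,1],[1,0,0,0,1],[1,0,0,0,1]]'; python3 -m pendant '[[1,-1,-4,0,0.2],[1,-1,-4,0,0],[1,-1,-4,0,0],[1,-1,-4,0,0],[1,-1,-4,0,0],[1,-0.2,-4,0,0],[1,0,0,0,0]]'
python3 - <<'E'
from h import *
np.set_printoptions(precision=4,suppress=True)
a=snap('side');b=snap('top','t2.png')
cv2.imwrite('pics/t2c.png',cv2.resize(b['image'][220:320,300:400,::-1],(600,600),interpolation=cv2.INTER_CUBIC))
for n in ('rack','slot1','slot2','slot3','slot4'):
    for p in(a,b): print(n,[(np.round(P['at'],1),round(P['conf'],2),atz(p,P['at'],.043 if n!='rack' else 0)) for P in manip.place_of(p,n)[:4]])
print(go([.443,-.0675,.065],0))
E
```

```text
time: 7.45
tcp_pos: [0.4936, -0.3127, 0.3405]
ee_rot: [1.0, 0.018, -0.001, -0.001]
contact_force: [0.1, -0.1, -0.4]
width: 0.0237
finger_force: 30.0
time: 8.32
tcp_pos: [0.4382, -0.0716, 0.341]
ee_rot: [1.0, 0.005, -0.002, -0.001]
contact_force: [0.3, -1.2, -0.6]
width: 0.0236
finger_force: 30.0
rack [(array([287. , 294.3]), 0.71, array([ 0.4397, -0.0446,  0.    ]))]
rack [(array([350. , 274.1]), 0.92, array([ 0.4498, -0.052 ,  0.    ]))]
slot1 [(array([292.1, 289.1]), 0.92, array([ 0.442 , -0.0725,  0.043 ])), (array([299.1, 303. ]), 0.79, array([ 0.4343, -0.124 ,  0.043 ])), (array([272.2, 267.2]), 0.6, array([0.4346, 0.026 , 0.043 ]))]
slot1 [(array([318.9, 278.9]), 0.87, array([0.4388, 0.0205, 0.043 ])), (array([358.4, 280.5]), 0.84, array([ 0.437 , -0.0687,  0.043 ])), (array([335.7, 278.2]), 0.6, array([ 0.4411, -0.0174,  0.043 ]))]
slot2 [(array([292.1, 289.1]), 0.92, array([ 0.442 , -0.0725,  0.043 ])), (array([299.1, 303. ]), 0.79, array([ 0.4343, -0.124 ,  0.043 ])), (array([272.2, 267.2]), 0.6, array([0.4346, 0.026 , 0.043 ]))]
slot2 [(array([318.9, 278.9]), 0.87, array([0
[... 323 characters left out ...]
 0.6, array([0.4346, 0.026 , 0.043 ]))]
slot3 [(array([318.9, 278.9]), 0.87, array([0.4388, 0.0205, 0.043 ])), (array([358.4, 280.5]), 0.84, array([ 0.437 , -0.0687,  0.043 ])), (array([335.7, 278.2]), 0.6, array([ 0.4411, -0.0174,  0.043 ]))]
slot4 [(array([292.1, 289.1]), 0.92, array([ 0.442 , -0.0725,  0.043 ])), (array([299.1, 303. ]), 0.79, array([ 0.4343, -0.124 ,  0.043 ])), (array([272.2, 267.2]), 0.6, array([0.4346, 0.026 , 0.043 ]))]
slot4 [(array([318.9, 278.9]), 0.87, array([0.4388, 0.0205, 0.043 ])), (array([358.4, 280.5]), 0.84, array([ 0.437 , -0.0687,  0.043 ])), (array([335.7, 278.2]), 0.6, array([ 0.4411, -0.0174,  0.043 ]))]
psi 0.3 twist 0.03  shift cm [ 0.36 -0.67  9.72]
```

View pics/t2c.png

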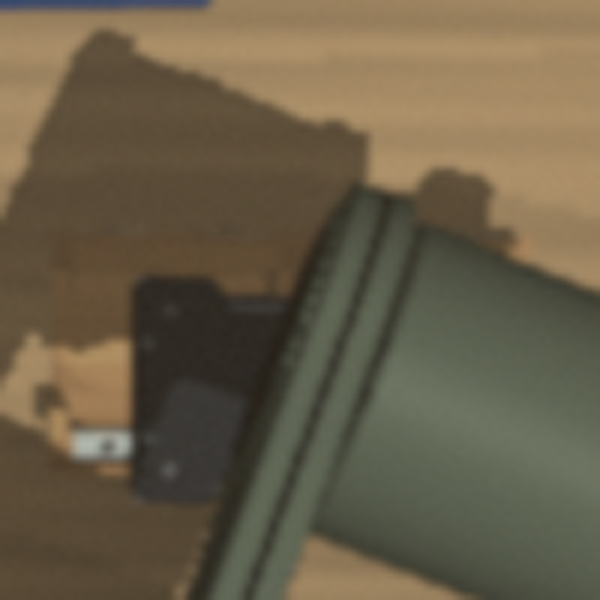

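The rack hasn't moved (label 1 at about (317,294), left end at about 308). Blue hangs over slot 3, so I fine-shift and lower, stopping to check just above.

```bash
python3 -m pendant '[[1,0.35,-0.35,2,0],[1,0,0,2,0],[1,0,0,0,0],[1,0,0,0,0]]'
python3 - <<'E'
from h import *
np.set_printoptions(precision=4,suppress=True)
a=snap('side')
cv2.imwrite('pics/s3c.png',cv2.resize(a['image'][230:330,240:340,::-1],(600,600),interpolation=cv2.INTER_CUBIC))
s=manip.state(); p=s['tcp_pos']; print(p, go([.442,-.068,.065],0))
for P in manip.place_of(a,'roll_blue')[:2]: print(P,atz(a,P['at'],p[2]-.18-.022))
E
```

```text
time: 9.43
tcp_pos: [0.4431, -0.0705, 0.3033]
ee_rot: [1.0, 0.003, 0.0, 0.0]
contact_force: [0.7, -0.5, -0.8]
width: 0.0238
finger_force: 30.0
[ 0.4433 -0.0706  0.3036] psi 0.3 twist 0.03  shift cm [-0.13 -0.26  5.82]
{'at': [290.6, 274.8], 'conf': 0.94} [ 0.4371 -0.0787  0.1016]
```

View pics/s3c.png

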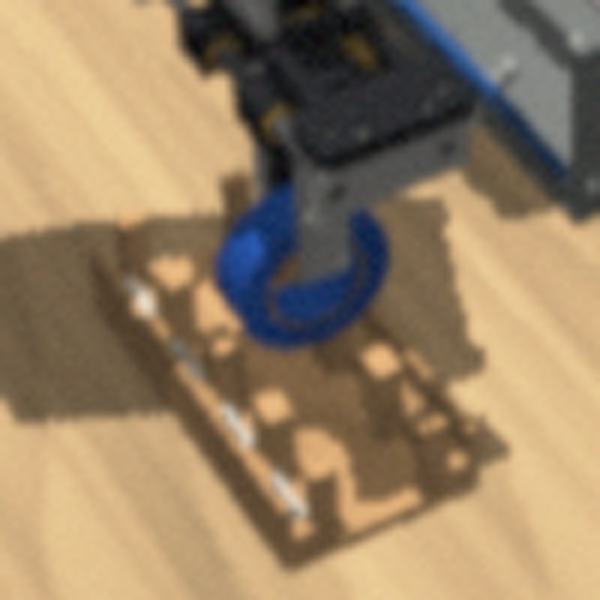

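```bash
python3 - <<'E'
from h import *
a=snap('side')
for X in [(.397,-.1355,0),(.397,-.1355,.038),(.489,-.1355,.038),(.489,-.1355,0),(.397,.046,.038)]: print(X,(proj(a,X)-[240,230])*6)
E
python3 -m pendant '[[1,-0.1,-0.25,2,0],[1,0,0,2,0],[1,0,0,1,0],[1,0,0,0.6,0],[1,0,0,0,0]]'
```

```text
(0.397, -0.1355, 0) [292.82961241 559.60245986]
(0.397, -0.1355, 0.038) [288.74608587 498.23928771]
(0.489, -0.1355, 0.038) [482.64165896 414.75955818]
(0.489, -0.1355, 0) [483.42911675 476.13765694]
(0.397, 0.046, 0.038) [ 98.01512678 234.47025626]
time: 10.2
tcp_pos: [0.4424, -0.0681, 0.2473]
ee_rot: [1.0, 0.003, 0.001, 0.0]
contact_force: [0.5, 0.9, -0.5]
width: 0.0238
finger_force: 30.0
```

Rack corners project within about 1 px, and the roll is about 1 mm off the floor of the slot. Release slightly and go up, then fetch green.

```bash
python3 -m pendant '[[0.32,0,0,0,0],[0.32,0,0,0,0],[0.32,0,0,0,0],[0.32,0,0,-4,0],[0.32,0,0,-6,0],[0.32,0,0,0,0]]'
python3 - <<'E'
from h import *
np.set_printoptions(precision=4,suppress=True)
a=snap('side');b=snap('top')
cv2.imwrite('pics/s4c.png',cv2.resize(a['image'][230:400,240:440,::-1],(700,595),interpolation=cv2.INTER_CUBIC))
for p in (a,b):
  for n in ('roll_green','roll_blue'):
    print(n,[(np.round(P['at'],1),round(P['conf'],2),atz(p,P['at'],.04)) for P in manip.place_of(p,n)[:4]])
o=min(manip.outline_of(b,'roll_green'),key=lambda o:abs(o['box'][0]-454)+abs(o['box'][1]-227));ys,xs=np.nonzero(o['mask']);print(o['box'],atz(b,(xs.mean(),ys.mean()),.06))
print(go([.544,-.319,.16],82))
E
```

```text
time: 10.95
tcp_pos: [0.4439, -0.0685, 0.352]
ee_rot: [1.0, 0.003, 0.006, 0.002]
contact_force: [0.3, 0.4, -0.2]
width: 0.0319
finger_force: 0.0
roll_green [(array([388.7, 392.4]), 0.76, array([ 0.4765, -0.4495,  0.04  ])), (array([383. , 342.6]), 0.62, array([ 0.5439, -0.331 ,  0.04  ])), (array([423.5, 373.8]), 0.6, array([ 0.5709, -0.4487,  0.04  ])), (array([290.4, 287.8]), 0.49, array([ 0.4417, -0.0636,  0.04  ]))]
roll_blue [(array([291.8, 289.4]), 0.91, array([ 0.4421, -0.0704,  0.04  ])), (array([298.3, 304.3]), 0.52, array([ 0.4317, -0.1243,  0.04  ])), (array([358.7, 246.7]), 0.52, array([ 0.6787, -0.0198,  0.04  ]))]
roll_green [(array([521.8, 258.6]), 0.84, array([ 0.4943, -0.4396,  0.04  ])), (array([519. , 225.3]), 0.77, array([ 0.57  , -0.4327,  0.04  ])), (array([471.2, 232.9]), 0.71, array([ 0.5503, -0.3237,  0.04  ]))]
roll_blue []
[455.8, 227.5, 31.8, 15.7] [ 0.5434 -0.3176  0.06  ]
psi 0.3 twist -8.17  shift cm [-23.46  13.68   0.46]
```

View pics/s4c.png

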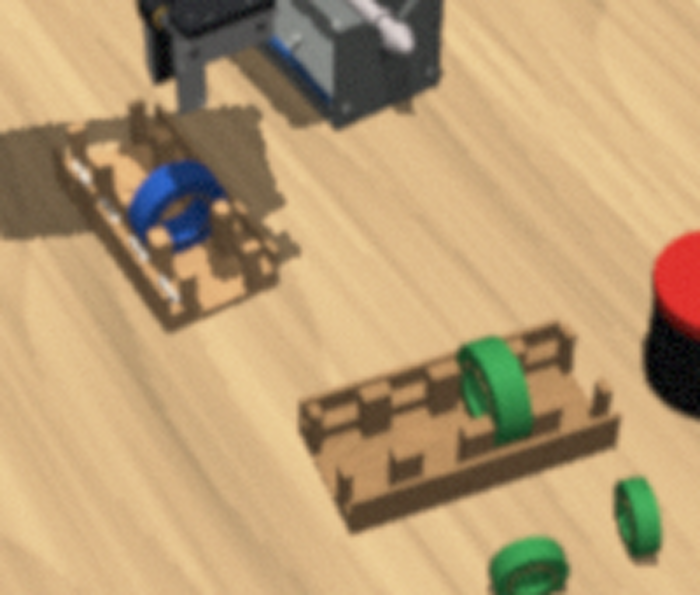

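Blue stands in slot 3 (about (292,289)). Green is still in the tray at about (383,341), and the tray hasn't moved. On to green.

```bash
python3 -m pendant '[[0.2,0,0,0,-1],[0.2,0,0,0,-1],[0.2,0,0,0,-1],[0.2,0,0,0,-1],[0.2,0,0,0,-1],[0.2,0,0,0,-1],[0.2,0,0,0,-1],[0.2,0,0,0,-1]]'; python3 -m pendant '[[0.2,-3.9,2.2,0,-0.2],[0.2,-3.9,2.3,0,0],[0.2,-3.9,2.3,0,0],[0.2,-3.9,2.3,0,0],[0.2,-3.9,2.3,0,0],[0.2,-3.9,2.3,0,0],[0.2,0,0,0,0],[0.2,0,0,0,0]]'
python3 -c "
from h import *
a=snap('side');p=manip.place_of(a,'tray')[:2];print([(P,atz(a,P['at'],0)) for P in p])
print(go([.5437,-.319,.0625],82))"
```

```text
time: 12.3
tcp_pos: [0.4415, -0.0678, 0.3455]
ee_rot: [0.762, 0.647, -0.001, -0.001]
contact_force: [0.7, 0.8, 1.2]
width: 0.0372
finger_force: 0.0
time: 13.3
tcp_pos: [0.5445, -0.318, 0.3451]
ee_rot: [0.753, 0.658, -0.0, -0.002]
contact_force: [0.5, 0.7, 0.2]
width: 0.0377
finger_force: 0.0
[({'at': [373.2, 355.4], 'conf': 0.69}, array([ 0.5226514 , -0.32537224,  0.        ])), ({'at': [305.6, 190.5], 'conf': 0.47}, array([0.7061126 , 0.33332881, 0.        ]))]
psi 82.4 twist 0.04  shift cm [-0.18 -0.06 10.3 ]
```

```bash
python3 -m pendant '[[0.2,-0.2,0,4,0],[0.2,0,0,4,0],[0.2,0,0,1.5,0],[0.2,0,0,0.8,0],[1,0,0,0,0],[1,0,0,0,0],[1,0,0,0,0],[1,0,0,0,0]]'; python3 -m pendant '[[1,0,0,-2,0],[1,0,0,-4,0],[1,0,0,-4,0],[1,0,0,-1,0]]'; python3 -m pendant '[[1,0,0,0,1],[1,0,0,0,1],[1,0,0,0,1],[1,0,0,0,1],[1,0,0,0,1],[1,0,0,0,1],[1,0,0,0,1],[1,0,0,0,1]]'
python3 - <<'E'
from h import *
a=snap('side');print([(P,atz(a,P['at'],.04)) for P in manip.place_of(a,'roll_blue')[:1]])
print(go([.442,-.114,.16],0))
E
```

```text
time: 14.4
tcp_pos: [0.5452, -0.321, 0.2452]
ee_rot: [0.753, 0.658, 0.0, 0.001]
contact_force: [-0.2, -0.3, 5.0]
width: 0.024
finger_force: 30.0
time: 14.9
tcp_pos: [0.5454, -0.3212, 0.3582]
ee_rot: [0.753, 0.658, 0.001, 0.004]
contact_force: [-0.1, 0.0, -1.1]
width: 0.0235
finger_force: 30.0
time: 15.9
tcp_pos: [0.5442, -0.3203, 0.3521]
ee_rot: [1.0, 0.017, -0.001, -0.001]
contact_force: [0.0, -0.2, -1.7]
width: 0.0233
finger_force: 30.0
[({'at': [288.7, 292.3], 'conf': 0.74}, array([ 0.43043367, -0.07547465,  0.04      ]))]
psi 2.3 twist 0.23  shift cm [-10.22 -20.63   1.19]
```

```bash
python3 -m pendant '[[1,-1.7,-3.4,0,0.2],[1,-1.7,-3.4,0,0],[1,-1.7,-3.4,0,0],[1,-1.7,-3.4,0,0],[1,-1.7,-3.4,0,0],[1,-1.7,-3.6,0,0],[1,0,0,0,0],[1,0,0,0,0]]'
python3 - <<'E'
from h import *
np.set_printoptions(precision=4,suppress=True)
a=snap('side')
s=manip.state()
C=[(.397,-.1355,0),(.397,-.1355,.038),(.489,-.1355,.038),(.489,-.1355,0),(.397,.046,.038)]
im=np.ascontiguousarray(cv2.resize(a['image'][230:330,240:340,::-1],(600,600),interpolation=cv2.INTER_CUBIC))
for X in C: cv2.circle(im,tuple(int(v) for v in (proj(a,X)-[240,230])*6+3),5,(0,0,255),1)
cv2.imwrite('pics/s5c.png',im)
print(s['tcp_pos'],go([.442,-.114,.065],0))
E
```

```text
time: 17.0
tcp_pos: [0.4404, -0.116, 0.3537]
ee_rot: [1.0, 0.004, 0.0, 0.0]
contact_force: [-0.8, 0.3, 0.0]
width: 0.0237
finger_force: 30.0
[ 0.4406 -0.1164  0.3537] psi 0.4 twist 0.04  shift cm [ 0.14 -0.24 10.83]
```

View pics/s5c.png

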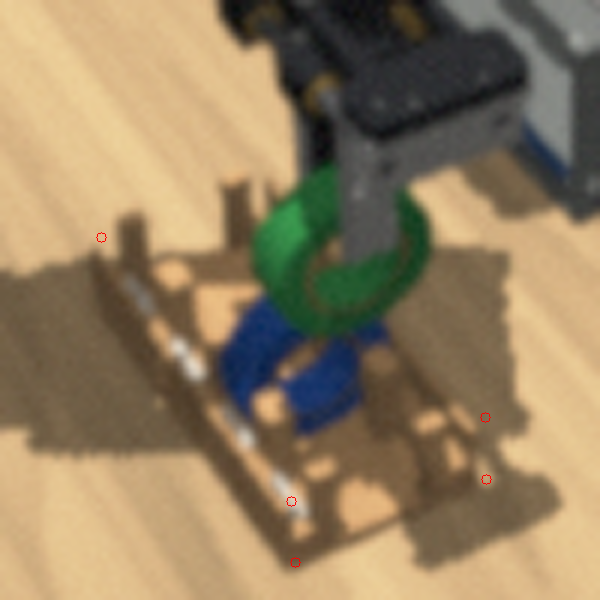

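Comparing labels and corners with the earlier crop (labels at (140,295), (187,355), (240,425), (290,493)), the rack hasn't moved. Blue is in slot 3 and slot 4 is free below green, so I lower it.

```bash
python3 -m pendant '[[1,0.1,-0.2,4,0],[1,0,0,3,0],[1,0,0,2,0],[1,0,0,1,0],[1,0,0,0.4,0],[1,0,0,0,0]]';python3 -m pendant '[[0.33,0,0,0,0],[0.33,0,0,0,0],[0.33,0,0,0,0],[0.33,0,0,-4,0],[0.33,0,0,-6,0],[0.33,0,0,0,0]]'
python3 - <<'E'
from h import *
a=snap('side')
cv2.imwrite('pics/s6c.png',cv2.resize(a['image'][150:330,200:400,::-1],(660,594),interpolation=cv2.INTER_CUBIC))
for n in('roll_green','roll_blue'): print([(P,atz(a,P['at'],.043)) for P in manip.place_of(a,n)[:2]])
print(go([.648,.227,.2],90),go([.648,.227,.2],-90))
E
```

```text
time: 17.8
tcp_pos: [0.4418, -0.1143, 0.2502]
ee_rot: [1.0, 0.003, 0.001, 0.0]
contact_force: [0.2, -0.8, -0.5]
width: 0.024
finger_force: 30.0
time: 18.55
tcp_pos: [0.4433, -0.1146, 0.3551]
ee_rot: [1.0, 0.003, 0.006, 0.003]
contact_force: [0.2, -0.2, -0.4]
width: 0.0313
finger_force: 0.0
[({'at': [298.2, 302.0], 'conf': 0.82}, array([ 0.43395499, -0.1198308 ,  0.043     ])), ({'at': [422.8, 378.3], 'conf': 0.81}, array([ 0.56055121, -0.45899231,  0.043     ]))]
[({'at': [290.7, 289.7], 'conf': 0.68}, array([ 0.43788569, -0.07257973,  0.043     ]))]
psi 0.3 twist -8.97  shift cm [34.06 20.72 -3.14] psi 0.3 twist 9.03  shift cm [-34.06 -20.72  -3.14]
```

View pics/s6c.png

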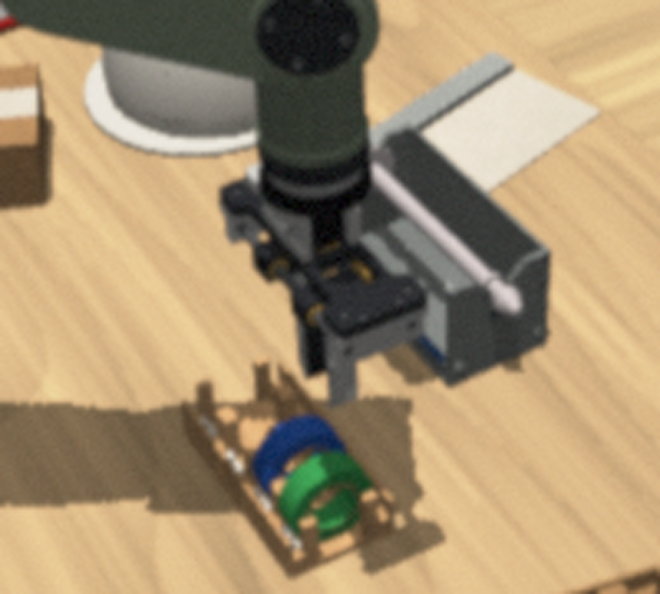

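Blue and green stand in slots 3 and 4. The spindle lies along about 2° yaw, with the handle at about (0.648, 0.227). Next I turn to ψ=92° and approach it.

```bash
python3 -m pendant '[[-0.2,0,0,-2,-1],[-0.2,0,0,-1,-1],[-0.2,0,0,0,-1],[-0.2,0,0,0,-1],[-0.2,0,0,0,-1],[-0.2,0,0,0,-1],[-0.2,0,0,0,-1],[-0.2,0,0,0,-1]]'; python3 -m pendant '[[-0.2,0,0,0,-1],[-0.2,5,3,0,-0.2],[-0.2,5,3,0,0],[-0.2,5,3,0,0],[-0.2,5,3,0,0],[-0.2,5,3,0,0],[-0.2,5,3,0,0],[-0.2,3,3,0,0]]'
python3 - <<'E'
from h import *
np.set_printoptions(precision=4,suppress=True)
a=snap('side');b=snap('top')
cv2.imwrite('pics/s7c.png',np.hstack([cv2.resize(a['image'][160:270,260:370,::-1],(400,400),interpolation=cv2.INTER_CUBIC),cv2.resize(b['image'][130:240,200:310,::-1],(400,400),interpolation=cv2.INTER_CUBIC)]))
for n,z in(('spindle',.08),('journal_left',.08),('seat_left',.08),('seat_right',.08),('journal_right',.08),('rack',0),('door_edge',.09)): print(n,[[(np.round(P['at'],1),round(P['conf'],2),atz(p,P['at'],z)) for P in manip.place_of(p,n)[:1]] for p in (a,b)])
print(go([.648,.227,.08],92))
E
```

```text
time: 19.7
tcp_pos: [0.4406, -0.1135, 0.3772]
ee_rot: [0.762, 0.647, -0.001, -0.002]
contact_force: [-0.0, -0.3, 0.1]
width: 0.0562
finger_force: 0.0
time: 20.7
tcp_pos: [0.6392, 0.2261, 0.3763]
ee_rot: [0.692, 0.722, -0.002, -0.002]
contact_force: [-0.3, -1.0, 1.1]
width: 0.0562
finger_force: 0.0
spindle [[(array([302.3, 190.2]), 0.93, array([0.6469, 0.243 , 0.08  ]))], [(array([352.5, 180.9]), 0.58, array([ 0.6571, -0.0489,  0.08  ]))]]
journal_left [[(array([308.8, 199.7]), 0.69, array([0.6405, 0.192 , 0.08  ]))], [(array([240.2, 183.6]), 0.74, array([0.6457, 0.1981, 0.08  ]))]]
seat_left [[(array([304.3, 190.5]), 0.57, array([0.6513, 0.2386, 0.08  ]))], [(array([242.9, 183.3]), 0.74, array([0.6465, 0.1922, 0.08  ]))]]
seat_right [[(array([350.7, 239. ]), 0.7, array([ 0.6515, -0.0195,  0.08  ]))], [(array([242.6, 181.5]), 0.69, array([0.6504, 0.1929, 0.08  ]))]]
journal_right [[(array([350.6, 238.3]), 0.79, array([ 0.6528, -0.017 ,  0.08  ]))], [(array([339.5, 179.8]), 0.71, array([ 0.6589, -0.0202,  0.08  ]))]]
rack [[(array([289.2, 294.3]), 0.8, array([ 0.4447, -0.0476,  0.    ]))], [(array([346.2, 274.2]), 0.97, array([ 0.4494, -0.0432,  0.    ]))]]
door_edge [[(array([303.9, 226.9]), 0.5, array([0.562 , 0.0794, 0.09  ]))], [(array([347.7, 277.4]), 0.22, array([ 0.4451, -0.0418,  0.09  ]))]]
psi 92.3 twist 0.03  shift cm [ 0.34  0.88 11.95]
```

View pics/s7c.png

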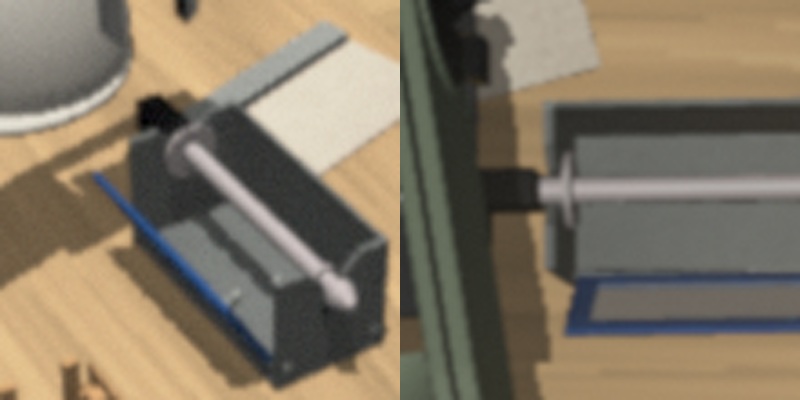

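The handle is clear at (303,190) in the side view, outside the +y wall. I descend, grip and lift.

```bash
python3 -m pendant '[[-0.2,0.3,0.75,4,0],[-0.2,0,0,4,0],[-0.2,0,0,2.5,0],[-0.2,0,0,1.4,0],[1,0,0,0,0],[1,0,0,0,0],[1,0,0,0,0],[1,0,0,0,0]]'
```

```text
time: 22.5
tcp_pos: [0.6472, 0.2269, 0.2621]
ee_rot: [0.693, 0.721, 0.001, 0.001]
contact_force: [-0.0, 0.8, 1.9]
width: 0.0237
finger_force: 30.0
```

```bash
python3 -m pendant '[[1,0,0,0,0],[1,0,0,-1,0],[1,0,0,-2,0],[1,0,0,-4,0],[1,0,0,-4,0],[1,0,0,-4,0],[1,0,0,0,0],[1,0,0,0,0]]'
python3 - <<'E'
from h import *
np.set_printoptions(precision=4,suppress=True)
a=snap('side');b=snap('top')
s=manip.state();print(s['tcp_pos'],s['ee_rot'])
cv2.imwrite('pics/s8c.png',np.hstack([cv2.resize(a['image'][120:270,240:390,::-1],(400,400),interpolation=cv2.INTER_CUBIC),cv2.resize(b['image'][100:250,220:370,::-1],(400,400),interpolation=cv2.INTER_CUBIC)]))
for n in('spindle_tip','journal_right','journal_left'):
  A,B=[manip.place_of(p,n)[:1] for p in(a,b)]
  print(n,A,B,tri([(a,A[0]['at']),(b,B[0]['at'])]) if A and B else '')
E
```

```text
time: 23.5
tcp_pos: [0.6463, 0.2267, 0.4094]
ee_rot: [0.693, 0.721, -0.001, -0.001]
contact_force: [-0.5, 0.4, -2.5]
width: 0.0238
finger_force: 30.0
[0.6461 0.2266 0.4076] [ 0.6926  0.7213 -0.0022 -0.0015]
spindle_tip [{'at': [359.9, 203.9], 'conf': 0.64}] [{'at': [356.3, 169.0], 'conf': 0.98}] (array([ 0.659 , -0.047 ,  0.2147]), [1.3, 1.3])
journal_right [{'at': [349.7, 197.3], 'conf': 0.82}] [{'at': [340.9, 168.7], 'conf': 0.76}] (array([ 0.6542, -0.015 ,  0.2178]), [5.9, 5.9])
journal_left [{'at': [306.6, 158.0], 'conf': 0.61}] [{'at': [230.1, 173.3], 'conf': 0.57}] (array([0.6429, 0.1972, 0.2211]), [2.6, 2.6])
```

View pics/s8c.png

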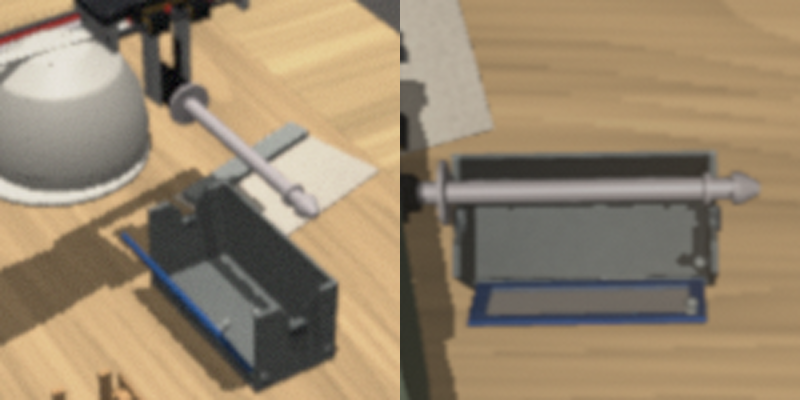

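The spindle is held, roughly level: tip at z≈0.215 against axis ≈0.226, a sag of about 1.3°. Next I move to the +y side of the rack.

```bash
python3 -m pendant '[[1,0,0,0,0.25],[1,0,-4,0,0],[1,0,-4,0,0],[1,0,-4,0,0],[1,0,-4,0,0],[1,2,-4,0,0],[1,4,0,0,0],[1,4,0,0,0]]'
python3 - <<'E'
from h import *
np.set_printoptions(precision=4,suppress=True)
a=snap('side');b=snap('top')
s=manip.state();print(s['tcp_pos'],s['ee_rot'])
for n in('spindle_tip','journal_right','journal_left'):
  A,B=[manip.place_of(p,n)[:1] for p in(a,b)]
  print(n,A,B,tri([(a,A[0]['at']),(b,B[0]['at'])]) if A and B else '')
for n in ('rack','roll_blue','roll_green'):
  print(n,[[(np.round(P['at'],1),round(P['conf'],2),atz(p,P['at'],0 if n=='rack' else .043)) for P in manip.place_of(p,n)[:3]] for p in (a,b)])
for n in('roll_blue','roll_green','rack'):
  for o in manip.outline_of(b,n)[:3]:
    ys,xs=np.nonzero(o['mask']);print(n,o['conf'],o['box'],atz(b,(xs.mean(),ys.mean()),.065))
print(go([.442,.335,.2],90))
im=b['image'][140:360,60:400,::-1]
cv2.imwrite('pics/t9.png',cv2.resize(im,(800,518),interpolation=cv2.INTER_CUBIC))
E
```

```text
time: 24.9
tcp_pos: [0.4464, 0.3282, 0.4111]
ee_rot: [0.708, 0.706, 0.001, 0.0]
contact_force: [0.1, 0.1, -2.4]
width: 0.0237
finger_force: 30.0
[0.4465 0.3301 0.411 ] [ 0.7068  0.7074  0.0011 -0.0004]
spindle_tip [{'at': [330.8, 238.1], 'conf': 0.66}] [{'at': [297.2, 277.4], 'conf': 0.83}] (array([0.5141, 0.0194, 0.1233]), [84.2, 84.2])
journal_right [{'at': [259.1, 198.0], 'conf': 0.7}] [{'at': [284.0, 279.0], 'conf': 0.67}] (array([0.4431, 0.0874, 0.2298]), [1.5, 1.5])
journal_left [{'at': [225.5, 159.9], 'conf': 0.79}] [{'at': [168.1, 278.6], 'conf': 0.81}] (array([0.4416, 0.3082, 0.2205]), [1.5, 1.5])
rack [[(array([286.2, 296.7]), 0.89, array([ 0.4338, -0.0512,  0.    ]))], [(array([351.2, 275.4]), 0.92, array([ 0.4468, -0.0549,  0.    ]))]]
roll_blue [[(array([290.5, 288.3]), 0.81, array([ 0.4398, -0.0679,  0.043 ]))], [(array([355.2, 280.4]), 0.83, array([ 0.4371, -0.0615,  0.043 ])), (array([151.1, 272.4]), 0.72, array([0.4455, 0.3988, 0.043 ]))]]
roll_green [[(array([300.4, 299.5]), 0.9, array([ 0.4428, -0.1151,  0.043 ])), (array([389.4, 391.9]), 0.8, array([ 0.4772, -0.4508,  0.043 ])), (array([423.2, 373.7]), 0.7, array([ 0.5688, -0.4497,  0.043 ]))], [(array([377.3, 277.9]), 0.71, array([ 0.4438, -0.1113,  0.043 ])), (array([519.1, 221.1]), 0.69, array([ 0.5793, -0.4317,  0.043 ])), (array([520., 261.]), 0.58, array([ 0.4887, -0.4343,  0.043 ]))]]
roll_blue 0.73 [353.0, 264.6, 13.2, 29.3] [ 0.4417 -0.0673  0.065 ]
roll_blue 0.67 [154.5, 266.2, 141.5, 22.2] [0.4405 0.2416 0.065 ]
roll_green 0.84 [370.9, 266.1, 15.8, 30.0] [ 0.441  -0.1119  0.065 ]
roll_green 0.62 [509.3, 217.7, 25.7, 14.3] [ 0.5702 -0.4301  0.065 ]
roll_green 0.6 [243.4, 203.1, 90.2, 21.0] [0.5852 0.0855 0.065 ]
rack 0.52 [310.9, 256.8, 77.9, 41.4] [ 0.4411 -0.0298  0.065 ]
psi 89.8 twist -0.02  shift cm [ 0.78 -0.51  3.03]
```

View pics/t9.png

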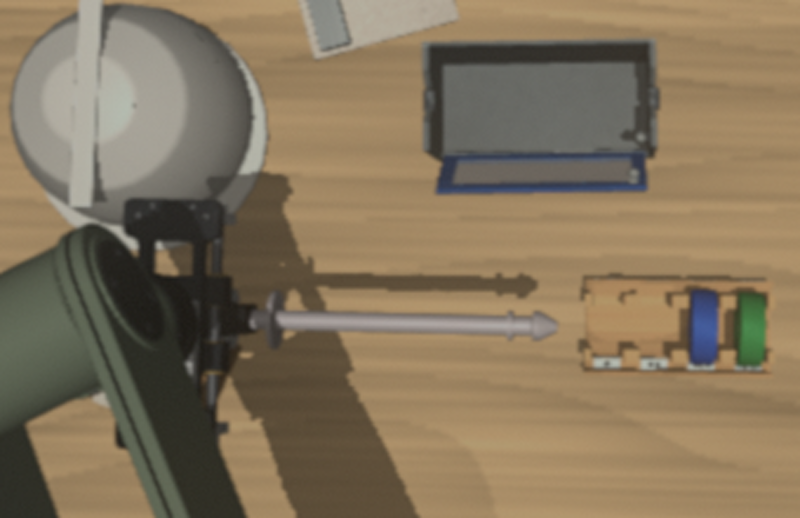

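The top view shows the spindle aligned with the rack, its tip at about (296,279). Blue is at (359,280) and green at (379,280) in slots 3 and 4. I lower most of the way, then measure tip against bores.

```bash
python3 -m pendant '[[1,0.4,-0.2,4,0],[1,0.4,-0.1,4,0],[1,0,0,4,0],[1,0,0,3,0],[1,0,0,2,0],[1,0,0,0,0],[1,0,0,0,0]]'
cat > m.py <<'E'
from h import *
np.set_printoptions(precision=4,suppress=True)
a=snap('side');b=snap('top')
s=manip.state();g=s['tcp_pos'].copy();g[2]-=.182;print('axis at handle',g,s['contact_force'])
for n in('spindle_tip','journal_right','journal_left'):
  A,B=[manip.place_of(p,n)[:1] for p in(a,b)]
  if A and B: print(n,A[0]['at'],A[0]['conf'],B[0]['at'],B[0]['conf'],tri([(a,A[0]['at']),(b,B[0]['at'])]),atz(b,B[0]['at'],g[2]-.004),atz(a,A[0]['at'],g[2]-.004))
for n in('roll_blue','roll_green'):
  for o in manip.outline_of(b,n)[:1]:
    ys,xs=np.nonzero(o['mask']);print(n,o['conf'],o['box'],atz(b,(xs.mean(),ys.mean()),.065))
E
python3 m.py
```

```text
time: 26.62
tcp_pos: [0.4446, 0.3357, 0.2416]
ee_rot: [0.708, 0.706, 0.001, 0.0]
contact_force: [0.0, 0.4, -1.6]
width: 0.0237
finger_force: 30.0
axis at handle [0.4448 0.3358 0.0602] [ 0.3585  0.0029 -2.4645]
spindle_tip [266.6, 255.3] 0.9 [299.3, 276.8] 0.9 (array([0.4408, 0.0655, 0.052 ]), [2.3, 2.3]) [0.443  0.0644 0.0562] [0.4369 0.0624 0.0562]
journal_right [261.5, 250.6] 0.92 [283.9, 276.4] 0.87 (array([0.441 , 0.1005, 0.0419]), [1.8, 1.8]) [0.4432 0.0987 0.0562] [0.4334 0.0864 0.0562]
journal_left [229.9, 205.4] 0.79 [191.2, 273.3] 0.87 (array([0.4418, 0.306 , 0.062 ]), [4.6, 4.6]) [0.4458 0.3053 0.0562] [0.4404 0.316  0.0562]
roll_blue 0.19 [181.6, 264.2, 117.0, 19.6] [0.4453 0.2035 0.065 ]
roll_green 0.64 [372.0, 263.5, 11.8, 31.9] [ 0.4415 -0.1117  0.065 ]
```

```bash
python3 -m pendant '[[1,0,-0.1,0.6,0],[1,0,0,0.5,0],[1,-2,0,0,0],[1,-2,0,0,0],[1,-2,0,0,0],[1,-1,0,0,0],[1,0,0,0,0]]'; python3 m.py
```

```text
time: 28.0
tcp_pos: [0.4431, 0.2644, 0.2299]
ee_rot: [0.709, 0.705, 0.0, -0.0]
contact_force: [-0.6, 0.9, -1.2]
width: 0.0243
finger_force: 30.0
axis at handle [0.4431 0.2654 0.0479] [ 0.253  -0.4719 -2.1069]
spindle_tip [282.1, 275.4] 0.69 [330.9, 276.7] 0.79 (array([ 0.4452, -0.0072,  0.0352]), [1.3, 1.3]) [ 0.4443 -0.0064  0.0439] [ 0.4426 -0.0159  0.0439]
journal_right [273.6, 268.9] 0.94 [319.3, 275.0] 0.65 (array([0.4424, 0.0221, 0.0365]), [5.4, 5.4]) [0.4476 0.0198 0.0439] [0.4345 0.0174 0.0439]
journal_left [242.9, 225.9] 0.92 [226.2, 275.2] 0.67 (array([0.4422, 0.2309, 0.0367]), [0.3, 0.3]) [0.4428 0.2295 0.0439] [0.439  0.2228 0.0439]
roll_blue 0.86 [352.6, 263.3, 11.0, 30.7] [ 0.4422 -0.0671  0.065 ]
roll_green 0.87 [371.1, 264.0, 13.5, 31.6] [ 0.4421 -0.1122  0.065 ]
```

```bash
python3 -m pendant '[[1,0,0,-0.3,0],[1,-1.5,0,0,0],[1,-1.5,0,0,0],[1,-1.5,0,0,0],[1,-1,0,0,0],[1,0,0,0,0]]'; python3 -m pendant '[[1,-1.5,0,0,0],[1,-1.5,0,0,0],[1,-1,0,0,0],[1,0,0,0,0]]'; python3 - <<'E'
from h import *
import runpy; runpy.run_path('m.py')
a=snap('side');b=snap('top')
cv2.imwrite('pics/x10.png',np.hstack([cv2.resize(a['image'][220:330,240:350,::-1],(400,400),interpolation=cv2.INTER_CUBIC),cv2.resize(b['image'][225:325,300:400,::-1],(400,400),interpolation=cv2.INTER_CUBIC)]))
E
```

```text
time: 29.25
tcp_pos: [0.4428, 0.2094, 0.2326]
ee_rot: [0.709, 0.705, -0.0, -0.0]
contact_force: [1.2, 0.7, -2.8]
width: 0.0238
finger_force: 30.0
time: 29.75
tcp_pos: [0.4426, 0.1696, 0.2326]
ee_rot: [0.709, 0.706, -0.0, -0.0]
contact_force: [-0.6, 0.7, -1.9]
width: 0.0237
finger_force: 30.0
axis at handle [0.4427 0.1703 0.0507] [ 0.7417  0.5453 -1.1824]
spindle_tip [332.7, 234.3] 0.57 [375.2, 276.5] 0.77 (array([ 0.4901, -0.108 ,  0.2302]), [43.2, 43.2]) [ 0.4469 -0.1061  0.0467] [0.6402 0.0555 0.0467]
journal_right [288.4, 290.3] 0.86 [360.6, 277.9] 0.8 (array([ 0.4379, -0.0715,  0.0404]), [5.5, 5.5]) [ 0.4431 -0.0733  0.0467] [ 0.4303 -0.0747  0.0467]
journal_left [257.2, 241.9] 0.57 [483.8, 167.0] 0.75 (array([ 0.4758, -0.2061,  0.3756]), [164.1, 164.1]) [ 0.7006 -0.349   0.0467] [0.4429 0.1351 0.0467]
roll_blue 0.67 [353.5, 263.5, 11.3, 30.3] [ 0.4428 -0.0687  0.065 ]
roll_green 0.95 [373.5, 264.7, 9.3, 32.6] [ 0.4406 -0.1125  0.065 ]
```

View pics/x10.png

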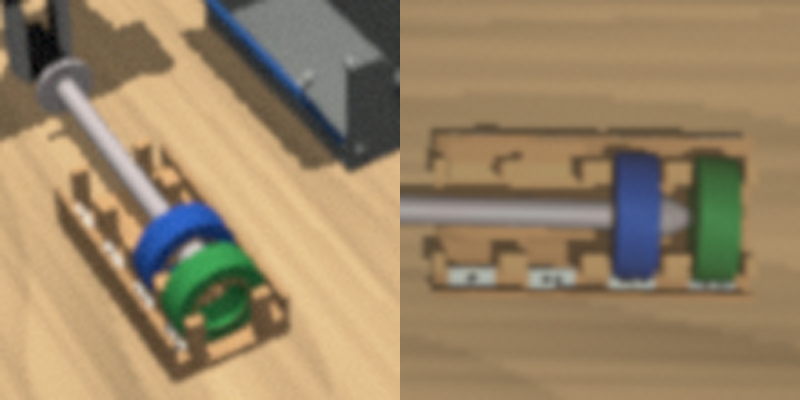

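The spindle is through blue and centred, with its tip just in front of green and no contact force. Continue the last 7.2 cm.

```bash
python3 -m pendant '[[1,-1.5,0,0,0],[1,-1.5,0,0,0],[1,-1.5,0,0,0],[1,-1.5,0,0,0],[1,-1,0,0,0],[1,-0.2,0,0,0],[1,0,0,0,0]]'; python3 m.py
```

```text
time: 31.22
tcp_pos: [0.4425, 0.0983, 0.2327]
ee_rot: [0.708, 0.706, 0.0, -0.0]
contact_force: [0.2, 0.5, -2.2]
width: 0.0237
finger_force: 30.0
axis at handle [0.4424 0.0986 0.0507] [ 0.1621  0.8886 -1.6325]
spindle_tip [310.6, 316.2] 0.91 [405.3, 278.6] 0.96 (array([ 0.4413, -0.1743,  0.039 ]), [2.3, 2.3]) [ 0.4436 -0.1741  0.0467] [ 0.4359 -0.1794  0.0467]
journal_right [302.5, 309.0] 0.58 [392.0, 278.2] 0.89 (array([ 0.439 , -0.1432,  0.0372]), [5.1, 5.1]) [ 0.4439 -0.1441  0.0467] [ 0.4303 -0.1488  0.0467]
journal_left [265.3, 257.2] 0.76 [297.7, 277.7] 0.89 (array([0.4382, 0.0695, 0.0431]), [2.5, 2.5]) [0.4406 0.0683 0.0467] [0.4346 0.067  0.0467]
roll_blue 0.6 [351.4, 263.6, 13.6, 30.3] [ 0.4424 -0.068   0.065 ]
roll_green 0.97 [371.7, 263.8, 11.7, 33.3] [ 0.4414 -0.1124  0.065 ]
```

Ring is past green (tip at y=-0.174). Lift slowly.

```bash
python3 -m pendant '[[1,0,0,-0.8,0],[1,0,0,-0.8,0],[1,0,0,-0.8,0],[1,0,0,-0.8,0],[1,0,0,-0.8,0],[1,0,0,-1,0],[1,0,0,-1,0],[1,0,0,0,0]]';  python3 - <<'E'
from h import *
import runpy; runpy.run_path('m.py')
a=snap('side');b=snap('top')
cv2.imwrite('pics/x11.png',np.hstack([cv2.resize(a['image'][210:330,240:360,::-1],(400,400),interpolation=cv2.INTER_CUBIC),cv2.resize(b['image'][210:330,300:420,::-1],(400,400),interpolation=cv2.INTER_CUBIC)]))
E
```

```text
time: 32.72
tcp_pos: [0.4429, 0.0984, 0.2938]
ee_rot: [0.708, 0.706, 0.001, 0.001]
contact_force: [0.6, -0.2, -3.0]
width: 0.0241
finger_force: 30.0
axis at handle [0.4424 0.0984 0.1107] [-0.5301  0.1604 -2.1589]
spindle_tip [310.1, 299.9] 0.85 [410.0, 280.0] 0.63 (array([ 0.4407, -0.1749,  0.0977]), [2.1, 2.1]) [ 0.4429 -0.1742  0.1067] [ 0.4347 -0.1815  0.1067]
journal_right [302.2, 291.1] 0.74 [397.6, 277.5] 0.87 (array([ 0.4412, -0.1453,  0.1018]), [7.0, 7.0]) [ 0.4477 -0.1476  0.1067] [ 0.4326 -0.1468  0.1067]
journal_left [265.4, 240.5] 0.68 [298.8, 279.5] 0.79 (array([0.4386, 0.0636, 0.1073]), [0.6, 0.6]) [0.4391 0.0634 0.1067] [0.4383 0.0645 0.1067]
roll_blue 0.77 [352.2, 262.5, 15.8, 30.8] [ 0.442  -0.0722  0.065 ]
roll_green 0.85 [372.9, 263.0, 15.1, 36.8] [ 0.4396 -0.1189  0.065 ]
```

View pics/x11.png

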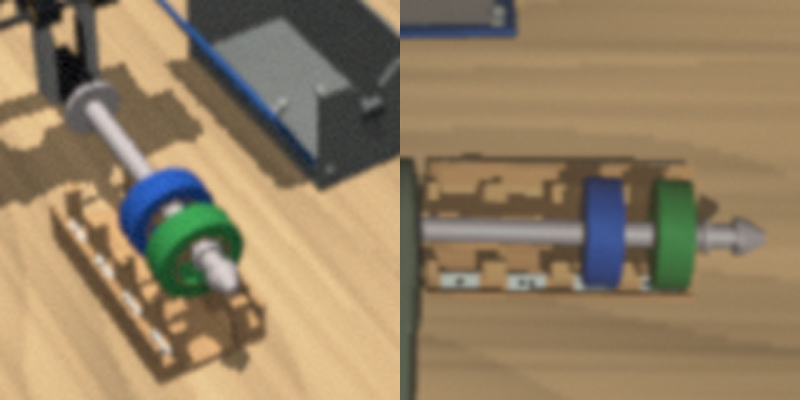

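Both rolls hang on the rod, clear of the rack, against the ring side. Raise and carry to the dispenser at moderate speed.

```bash
python3 -m pendant '[[1,0,0,-2,0],[1,0,0,-3,0],[1,0,0,-3,0],[1,0,0,-2,0],[1,0,0,-1,-0.25],[1,0,0,0,0]]'; python3 -m pendant '[[1,1,1,0,0],[1,2,2.5,0,0],[1,2,3,0,0],[1,2,3,0,0],[1,2,3,0,0],[1,2,3,0,0],[1,1.5,2.5,0,0],[1,0.4,1.5,0,0]]'; python3 -c "
from h import *
print(go([.6468,.2269,.082],92.3))"; python3 m.py
```

```text
time: 34.08
tcp_pos: [0.4427, 0.0984, 0.4035]
ee_rot: [0.693, 0.721, 0.001, 0.001]
contact_force: [0.2, -1.1, -3.6]
width: 0.0239
finger_force: 30.0
time: 35.08
tcp_pos: [0.6331, 0.2371, 0.4003]
ee_rot: [0.692, 0.722, -0.001, -0.001]
contact_force: [0.9, -0.1, -3.1]
width: 0.0242
finger_force: 30.0
psi 92.4 twist 0.01  shift cm [-1.08  1.32 13.79]
axis at handle [0.6332 0.2364 0.2183] [ 0.338   0.694  -2.8912]
spindle_tip [351.8, 208.5] 0.87 [349.6, 177.0] 0.91 (array([ 0.6446, -0.0347,  0.1977]), [2.5, 2.5]) [ 0.6443 -0.0349  0.2143] [ 0.6303 -0.0517  0.2143]
journal_left [301.3, 157.3] 0.7 [223.1, 180.0] 0.91 (array([0.6312, 0.2099, 0.2201]), [1.0, 1.0]) [0.633  0.2105 0.2143] [0.6344 0.2182 0.2143]
roll_blue 0.8 [286.4, 159.2, 14.7, 37.7] [0.663  0.0773 0.065 ]
roll_green 0.63 [511.8, 216.3, 18.6, 16.5] [ 0.5702 -0.4285  0.065 ]
```

```bash
python3 -m pendant '[[1,-1,1.3,0,0],[1,0,0,2,0],[1,0,0,3,0],[1,0,0,3,0],[1,0,0,1,0],[1,0,0,0,0],[1,0,0,0,0]]';  python3 - <<'E'
from h import *
import runpy; runpy.run_path('m.py')
print(go([.6468,.2269,.082],92.3))
a=snap('side');b=snap('top')
cv2.imwrite('pics/x12.png',np.hstack([cv2.resize(a['image'][150:270,260:380,::-1],(400,400),interpolation=cv2.INTER_CUBIC),cv2.resize(b['image'][120:250,225:355,::-1],(400,400),interpolation=cv2.INTER_CUBIC)]))
E
```

```text
time: 36.45
tcp_pos: [0.646, 0.2258, 0.3142]
ee_rot: [0.693, 0.721, 0.001, 0.001]
contact_force: [0.1, -0.7, -3.3]
width: 0.0238
finger_force: 30.0
axis at handle [0.646  0.2259 0.1326] [ 0.3105 -0.271  -1.8821]
spindle_tip [356.8, 236.6] 0.6 [354.3, 174.8] 0.84 (array([ 0.6599, -0.0478,  0.1074]), [6.9, 6.9]) [ 0.6628 -0.0495  0.1286] [ 0.639  -0.0664  0.1286]
journal_right [349.7, 226.8] 0.91 [340.4, 174.1] 0.64 (array([ 0.6579, -0.017 ,  0.1202]), [7.8, 7.8]) [ 0.6636 -0.0201  0.1286] [ 0.6445 -0.0234  0.1286]
journal_left [309.0, 185.8] 0.68 [237.0, 178.6] 0.59 (array([0.6484, 0.1993, 0.1228]), [1.9, 1.9]) [0.6493 0.1975 0.1286] [0.6429 0.1929 0.1286]
roll_blue 0.83 [297.8, 161.4, 10.9, 33.7] [0.6605 0.0607 0.065 ]
roll_green 0.71 [507.8, 216.7, 23.5, 16.1] [ 0.5706 -0.429   0.065 ]
psi 92.3 twist 0.00  shift cm [0.11 0.15 5.04]
```

View pics/x12.png

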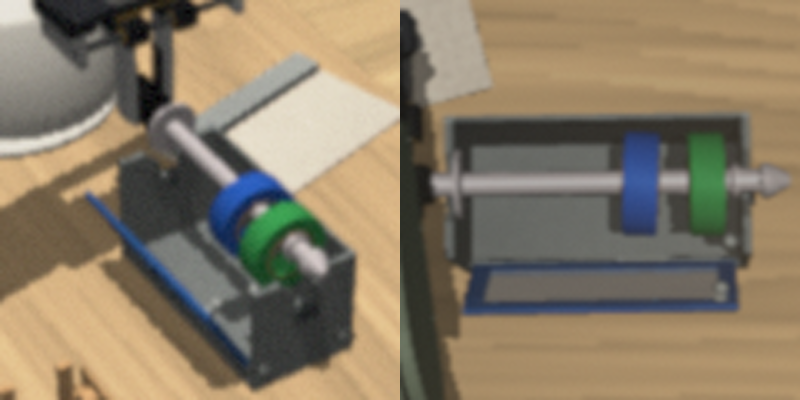

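Rolls are inside the dispenser outline, with collar and ring inside the walls. Lower gently into the notches.

```bash
python3 -m pendant '[[1,0.1,0.1,1,0],[1,0,0,1,0],[1,0,0,1,0],[1,0,0,0.6,0],[1,0,0,0,0]]'; python3 -m pendant '[[1,0,0,0.5,0],[1,0,0,0.5,0],[1,0,0,0.3,0],[1,0,0,0,0]]'; python3 m.py; python3 -c "
from h import *
print(go([.6468,.2269,.082],92.3))"
```

```text
time: 37.67
tcp_pos: [0.6462, 0.2267, 0.2757]
ee_rot: [0.693, 0.721, -0.001, -0.0]
contact_force: [-0.5, 0.2, -2.9]
width: 0.0236
finger_force: 30.0
time: 38.17
tcp_pos: [0.6465, 0.2271, 0.2641]
ee_rot: [0.692, 0.722, 0.0, 0.0]
contact_force: [-1.1, 1.5, 0.0]
width: 0.0239
finger_force: 30.0
axis at handle [0.6465 0.227  0.0822] [ 0.7267  2.1721 -0.382 ]
spindle_tip [354.3, 245.1] 0.96 [351.4, 179.7] 0.68 (array([ 0.6547, -0.0439,  0.0765]), [6.1, 6.1]) [ 0.66   -0.0465  0.0782] [ 0.6475 -0.0438  0.0782]
journal_right [352.3, 240.0] 0.72 [336.7, 181.1] 0.78 (array([ 0.6585, -0.0149,  0.0696]), [1.2, 1.2]) [ 0.6562 -0.0141  0.0782] [ 0.6541 -0.0235  0.0782]
journal_left [308.9, 198.6] 0.94 [239.0, 184.8] 0.98 (array([0.6444, 0.2007, 0.0768]), [1.1, 1.1]) [0.6432 0.2009 0.0782] [0.6445 0.1985 0.0782]
roll_blue 0.91 [299.2, 168.0, 10.1, 28.0] [0.6554 0.0602 0.065 ]
roll_green 0.7 [318.8, 167.4, 10.3, 33.8] [0.6557 0.0139 0.065 ]
psi 92.3 twist 0.00  shift cm [0.   0.04 0.15]
```

```bash
python3 -m pendant '[[1,0,0,0.2,0],[1,0,0,0,0],[0.2,0,0,0,0],[-0.2,0,0,0,0],[-0.2,0,0,0,0],[-0.2,0,0,-3,0],[-0.2,0,0,-5,0],[-0.2,0,0,-6,0]]';  python3 - <<'E'
from h import *
import runpy; runpy.run_path('m.py')
a=snap('side');b=snap('top')
cv2.imwrite('pics/x13.png',np.hstack([cv2.resize(a['image'][150:270,260:380,::-1],(400,400),interpolation=cv2.INTER_CUBIC),cv2.resize(b['image'][120:250,225:355,::-1],(400,400),interpolation=cv2.INTER_CUBIC)]))
for n in('door_edge','door_hinge'):
  A,B=[manip.place_of(p,n)[:2] for p in(a,b)]
  print(n,A,B,tri([(a,A[0]['at']),(b,B[0]['at'])]) if A and B else '')
print(go([.52,.085,.2],90))
E
```

```text
time: 39.67
tcp_pos: [0.6459, 0.2264, 0.4011]
ee_rot: [0.693, 0.721, -0.002, -0.001]
contact_force: [-0.3, 0.4, 0.3]
width: 0.0564
finger_force: 0.0
axis at handle [0.6483 0.2271 0.2297] [ 1.0883 -0.1772  0.9557]
spindle_tip [357.4, 246.8] 0.6 [350.0, 178.1] 0.86 (array([ 0.6625, -0.0426,  0.0652]), [3.3, 3.3]) [ 0.6404 -0.0351  0.2257] [ 0.5566 -0.1907  0.2257]
journal_right [352.1, 240.1] 0.92 [340.1, 180.1] 0.63 (array([ 0.6574, -0.0209,  0.0748]), [1.8, 1.8]) [ 0.6361 -0.0161  0.2257] [ 0.5588 -0.1648  0.2257]
journal_left [311.0, 199.5] 0.56 [240.5, 181.7] 0.65 (array([0.6512, 0.1986, 0.0722]), [0.2, 0.2]) [0.6288 0.1749 0.2257] [0.5538 0.0199 0.2257]
roll_blue 0.63 [295.8, 164.8, 12.5, 30.5] [0.6543 0.0597 0.065 ]
roll_green 0.85 [317.4, 165.3, 13.0, 35.2] [0.6558 0.014  0.065 ]
door_edge [{'at': [300.1, 227.2], 'conf': 0.78}] [{'at': [295.7, 221.4], 'conf': 0.82}, {'at': [463.4, 243.1], 'conf': 0.21}] (array([0.5573, 0.0766, 0.0939]), [7.5, 7.5])
door_hinge [{'at': [359.4, 249.2], 'conf': 0.72}, {'at': [316.3, 237.8], 'conf': 0.59}] [{'at': [291.3, 204.7], 'conf': 0.84}] (array([ 0.6636,  0.0592, -0.0256]), [59.9, 59.9])
psi 92.3 twist 0.23  shift cm [-14.18 -12.64   2.1 ]
```

View pics/x13.png

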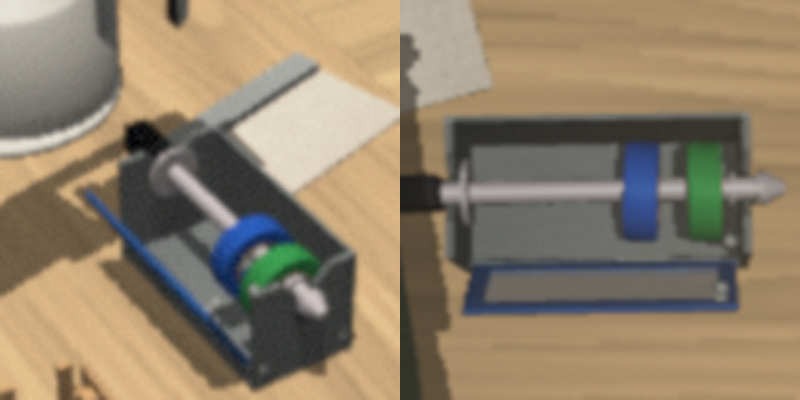

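Spindle is seated with both rolls inside; the fingers are clear. Now turn the gripper for the door push. My picture allowance is used up, so I'll go by numbers only.

```bash
python3 -m pendant '[[1,0,-3,0,1],[1,-0.5,-3,0,1],[1,0,0,0,1],[1,0,0,0,1],[1,0,0,0,1],[1,0,0,0,1],[1,0,0,0,1],[1,0,0,0,1]]';python3 -m pendant '[[1,0,0,0,1],[1,0,0,0,0]]'; python3 -c "
from h import *
print(go([.52,.085,.2],1.9))"
```

```text
time: 41.48
tcp_pos: [0.586, 0.2246, 0.4018]
ee_rot: [0.995, 0.105, 0.0, -0.0]
contact_force: [-0.1, 0.7, -0.1]
width: 0.0002
finger_force: 0.0
time: 41.72
tcp_pos: [0.586, 0.2246, 0.4018]
ee_rot: [1.0, 0.021, 0.0, -0.0]
contact_force: [0.1, 0.8, 0.4]
width: 0.0006
finger_force: 0.0
psi 2.5 twist 0.06  shift cm [-7.06 13.74  2.14]
```

```bash
python3 -m pendant '[[1,-4,1,0,0.1],[1,-3,4,0,0],[1,0,4,0,0],[1,0,4.7,2,0],[1,0,0,3,0],[1,0,0,3,0],[1,0,0,3,0],[1,0,0,1.5,0]]'; python3 -m pendant '[[1,1,0,0,0],[1,1,0,0,0],[1,1,0,0,0],[1,1,0,0,0],[1,0,0,0,0]]'; python3 -c "
from h import *
print(go([.594,.085,.097],1.9), manip.state()['contact_force'])"
```

```text
time: 42.72
tcp_pos: [0.5188, 0.0852, 0.2751]
ee_rot: [1.0, 0.013, -0.001, -0.0]
contact_force: [0.8, 0.9, -0.8]
width: 0.0006
finger_force: 0.0
time: 43.35
tcp_pos: [0.5603, 0.0863, 0.2771]
ee_rot: [1.0, 0.012, 0.001, -0.0]
contact_force: [0.1, -0.7, 0.4]
width: 0.0005
finger_force: 0.0
psi 1.3 twist -0.06  shift cm [ 3.36  0.24 -0.03] [ 0.05588903 -0.68839779  0.37047935]
```

```bash
python3 -m pendant '[[1,0.8,0,0,0],[1,0.6,0,0,0],[1,0.4,0,0,0]]'; python3 -m pendant '[[1,0.4,0,0,0],[1,0.3,0,0,0]]'; python3 -m pendant '[[1,0.3,0,0,0],[1,0.2,0,0,0]]'
```

```text
time: 43.72
tcp_pos: [0.5778, 0.0867, 0.2767]
ee_rot: [1.0, 0.012, 0.0, -0.0]
contact_force: [-1.3, -0.8, 1.6]
width: 0.0003
finger_force: 0.9
time: 43.98
tcp_pos: [0.5832, 0.0869, 0.2766]
ee_rot: [1.0, 0.012, -0.003, 0.0]
contact_force: [-12.2, -0.3, 11.0]
width: 0.0004
finger_force: 5.8
time: 44.22
tcp_pos: [0.5887, 0.0871, 0.2767]
ee_rot: [1.0, 0.012, -0.001, -0.0]
contact_force: [-3.0, 1.1, 3.5]
width: 0.0006
finger_force: 2.0
```

```bash
python3 -m pendant '[[1,0.2,0,0,0],[1,0.1,0,0,0]]'; python3 - <<'E'
from h import *
a=snap('side');b=snap('top')
A,B=[manip.place_of(p,'door_edge')[:2] for p in(a,b)]
print(A,B,tri([(a,A[0]['at']),(b,B[0]['at'])]) if A and B else '', manip.state()['contact_force'])
E
```

```text
time: 44.48
tcp_pos: [0.5929, 0.087, 0.2767]
ee_rot: [1.0, 0.012, 0.001, -0.0]
contact_force: [-0.2, 1.0, 1.2]
width: 0.0003
finger_force: 0.4
[{'at': [314.6, 217.7], 'conf': 0.64}] [{'at': [130.8, 293.4], 'conf': 0.51}, {'at': [337.2, 179.3], 'conf': 0.21}] (array([0.52834518, 0.30010358, 0.06390163]), [179.0, 179.0]) [-0.04091522 -0.2208531  -0.13437901]
```

Force peaked at 12 N and then fell, so the catch snapped. One small further push confirms the hard stop, then I back off.

```bash
python3 -m pendant '[[1,0.2,0,0,0],[1,0.1,0,0,0]]'; python3 -m pendant '[[1,0.2,0,0,0],[1,0,0,0,0]]'; 
```

```text
time: 44.92
tcp_pos: [0.5944, 0.0871, 0.2765]
ee_rot: [1.0, 0.012, -0.002, 0.0]
contact_force: [-7.0, -0.8, 5.1]
width: 0.0001
finger_force: 3.6
time: 45.18
tcp_pos: [0.5953, 0.0871, 0.2765]
ee_rot: [1.0, 0.012, -0.005, 0.0]
contact_force: [-11.3, -1.8, 8.4]
width: 0.0007
finger_force: 5.5
```

```bash
python3 -m pendant '[[1,-1,0,0,0],[1,-4,0,-1,0],[1,-3,0,-4,0],[1,0,0,-5,0],[1,0,0,-4,0],[1,-2,2,0,0],[1,-2,4,0,0],[1,0,0,0,0]]'; python3 - <<'E'
from h import *
np.set_printoptions(precision=4,suppress=True)
import runpy; runpy.run_path('m.py')
a=snap('side');b=snap('top')
for n in('door_edge','seat_right','seat_left'):
  A,B=[manip.place_of(p,n)[:2] for p in(a,b)]
  print(n,A[:1],B[:1],tri([(a,A[0]['at']),(b,B[0]['at'])]) if A and B else '')
print([proj(a,(.602,y,z)) for y in (.185,-.01) for z in (.104,)],proj(b,(.602,.087,.104)))
# blue-frame pixels in top view around dispenser
im=cv2.cvtColor(b['image'],cv2.COLOR_RGB2HSV)[140:240,205:365];m=(im[...,0]>105)&(im[...,0]<130)&(im[...,1]>110)
ys,xs=np.nonzero(m);print(m.sum(),'rows',np.bincount(ys+140)[190:235],'cols',xs.min()+205,xs.max()+205)
E
```

```text
time: 46.18
tcp_pos: [0.4781, 0.0229, 0.4169]
ee_rot: [1.0, 0.01, 0.001, 0.0]
contact_force: [-0.5, 0.0, -0.9]
width: 0.0002
finger_force: 0.0
axis at handle [0.4789 0.0242 0.2349] [-0.9389 -0.633   0.4683]
journal_right [349.6, 240.3] 0.69 [339.4, 181.3] 0.81 (array([ 0.653 , -0.0186,  0.0748]), [3.7, 3.7]) [ 0.633  -0.0146  0.2309] [ 0.5502 -0.1674  0.2309]
journal_left [307.8, 201.5] 0.57 [240.1, 183.5] 0.71 (array([0.6454, 0.2017, 0.0655]), [2.8, 2.8]) [0.6245 0.1748 0.2309] [0.5396 0.0109 0.2309]
roll_blue 0.54 [297.6, 166.0, 12.1, 34.7] [0.6541 0.0593 0.065 ]
roll_green 0.75 [507.7, 217.9, 25.4, 14.0] [ 0.5702 -0.4283  0.065 ]
door_edge [] [{'at': [290.3, 203.7], 'conf': 0.94}] 
seat_right [{'at': [353.5, 238.7], 'conf': 0.88}] [{'at': [338.4, 180.9], 'conf': 0.64}] (array([ 0.6587, -0.0188,  0.0769]), [2.0, 2.0])
seat_left [{'at': [309.0, 199.0], 'conf': 0.69}] [{'at': [241.3, 184.1], 'conf': 0.89}] (array([0.6442, 0.1961, 0.0785]), [0.7, 0.7])
[array([298.1345, 198.4379]), array([333.2347, 236.3887])] [289.6137 203.3337]
484 rows [10 10 10 10 10 10  9  0  0  0  7 82 82  6] cols 245 334
```

The door edge at (290.3,203.7) matches the predicted shut position (289.6,203.3), and only a thin frame line shows. The journals are at the seats, and the robot is clear.

```bash
python3 -c "
from rig import manip
print(manip.hand_in())"
```

```text
the job is handed in; nothing more can be done
None
```

The job is done and handed in, but I viewed 17 pictures, over the limit of 14: blue and green (red and yellow were absent) went into slots 3 and 4, then onto the spindle, which is back in the dispenser's notches with the door shut on its catch.

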